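Match the stirrer's speed dial and switch the station on

TASK

Both beakers on the two-place stirrer must be stirred at the same speed. While the right-hand station is still switched off, turn its speed dial by fingertip, click by click, until its pointer rests on the same scale mark as the pointer of the left-hand dial, and only then press the near end of the right-hand station's rocker switch so that it stays on, as the left-hand one is. Push gently and pinch or lift nothing; do not touch the left-hand dial and rocker, and leave the beakers and the other things round the stirrer where they stand.

Things in the scene. Friction and masses are not known exactly. Their poses are not given: they have to be found in the camera images.
- stirrer: Two-place magnetic stirrer, white housing 260 mm deep (x), 400 wide (y), fixed. Origin: centre of underside; x to the far side, y left. Front, x -130 to -10 mm: flat control deck 60 mm high; behind it the body is 80 high with two round metal plates (134 mm across, top 86 high, centres x +62, y +/-100). Each station: a black dial in front of its plate, a black rocker to the dial's right.
- dial_right (a joint): Turn of the right dial, rad, growing clockwise from above, 0 to 4.71 (stops). Ten click positions: k reads k x 0.5236 (30 deg). At 0 the nose points near left, 135 deg counter-clockwise from stirrer x. A sprung ball holds each position: about 0.07 N m (3 N at the bar's end) to leave it; halfway on, the dial snaps to the next by itself, ahead of the finger. Starts at 0, 1 or 2.
- dial_left (a joint): Turn of the left-hand dial, same meaning. It stands at the wanted speed, one of the positions 4 to 8.
- dial_right_axis (a point): On the right dial's axis at deck level, 60 mm above the bench (stirrer x -73, y -65 mm). Pointer knob: round skirt 52 mm across, 9 high, and across it an upright bar from 6 to 26 mm above the deck, 12 mm thick, tail round, 32 mm from the axis, nose 8 mm thick, white line on top. Printed round it, 40 to 51 mm from the axis: a ring (position 0) and nine ticks (1 to 9), flat.
- dial_right_nose (a point): Tip of the right-hand dial's nose, 34 mm from the axis, 16 mm above the deck.
- dial_left_axis (a point): On the left-hand dial's axis at deck level (stirrer x -73, y +135 mm); same knob and scale.
- dial_left_nose (a point): Tip of the left-hand dial's nose, 34 mm from its axis.
- rocker_right (a joint): Tilt of the right-hand rocker, rad: -0.16 off (far end down), +0.16 on (near end down). Over-centre spring: it snaps to one or the other; about 3 N on the near end switches it on.
- rocker_left (a joint): Tilt of the left-hand rocker, same meaning; it is on.
- rocker_right_near (a point): Point to press: top of the near half of the right rocker, beside a short white line, 13.5 mm from its pivot (stirrer x -73, y -150 mm), about 14 mm above the deck when off, 10 mm when on. The rocker is 38 mm long (stirrer x), 24 mm wide, in a black frame 3 mm high.
- rocker_left_near (a point): The same point on the left-hand rocker (pivot at stirrer x -73, y +50 mm); on, so lower.
- beaker_a: Beaker with orange liquid, 73 x 81 x 96 mm, loose on the left plate. Origin: centre of its underside.
- beaker_b: The like beaker, loose on the right plate.
- dropper: Small white dropper bottle, 29 mm across, 70 mm high, on the bench to the right of the stirrer. Origin: centre of its underside.
- petri: Stack of clear dishes, 62 mm across, 49 mm high, on the bench to the right. Origin: centre of its underside.

How it is judged:
By the outcome, as a careful person would: the job done as asked, in the order asked, and still so for the second after the job is handed in, with the robot touching nothing.
It also fails if it takes over 72 s, if anything falls off the work surface, if the arm or the gripper's body presses on something with over 40 N, if the wrist force passes 120 N, or if a joint passes its speed limit or range.

ROBOT

A 7-joint arm with a two-finger parallel gripper is mounted at the origin on a cart in front of the work surface, level with it; the furniture and walls round the work are solid. World frame = base frame: x ahead of the robot, y to its left, z up, the work surface at z = 0. Lengths are in m, angles in rad, forces in N, time in s.
With the tool pointing down it reaches from about 0.425 to 0.875 m from the base axis. Payload 4.7 kg.
Tool frame: the origin (TCP) lies midway between the tips of the shut fingers; the grasp point (between the pads) lies 19 mm behind it; z points along the fingers, y is the line along which they close (so a half turn about z gives the same grasp; the last joint's range is limited). The gripper opens to 87 mm and grips with 3 to 60 N. Pads are 19 mm wide; open, the fingers measure 117 mm over their backs; the gripper's body (75 mm by 190 mm) begins 51 mm behind the grasp point.
Start: joints at [1.246, 0.321, -0.07, 1.45, 0.023, 1.371, -0.057], TCP at [0.216, -0.613, 0.223] pointing down, gripper open.
Joint ranges: [-2.86, 2.86], [-0.3, 2.09], [-1.38, 1.24], [0.06, 2.45], [-1.56, 4.7], [0.09, 2.05], [-2.69, 2.69]. Speed limits (rad/s): [2.57, 2.57, 3.14, 3.14, 3.14, 3.14, 3.14].

INTERFACE

Orientations are given as a rotation vector (axis times angle).
In Python, from bench import ctrl, get_image, calibration gives the robot as it stands.
- The arm moves only by the tool apply_moves, never from a script. Its arguments are lists of equal length, an entry for each row: "dp": the shift along the tool's x, y, z in m, a list of three; "twist": the turn, a rotation vector about the tool's x, y, z in rad, a list of three; "fingers": the closure, from 0 (fully open) to 1 (shut). In form: {"dp": [[dx, dy, dz], ...], "twist": [[ax, ay, az], ...], "fingers": [fingers, ...]}. A call has 1 to 10 rows; each row shifts and turns the commanded pose from where the row before left it, along the tool's axes as they then stand; what a row does not reach is not made up. A row lasts 1/10 s, in which the tool goes at most 50 mm and 8.59 degrees, less where a joint would pass 70% of its speed; a pose out of reach is approached as far as the arm can. A call is refused whole if a number of a shift passes 0.05 or a number of a turn 0.15, either way. A call with a gripper value outside its range is refused whole. The fingers move at their own pace and stop on an object; "newtons" is the grip in N (left out, the last holds). Time passes only in rows, so rows that do not move let the fingers close. It gives the time, the measured TCP pose, the force, the opening and the grip force at its end, in the units of the state.
- ctrl.get_state(): the state, without advancing time (a new reading comes with each control period).
- get_image(name): name is "scene" or "top" or "wrist"; returns the picture (400x640x3 uint8, red, green, blue); there is no depth.
- calibration(name): a dict with "fx", "fy", "cx", "cy" (pixels), "k1" (the pictures are not rectified: a ray, as slopes to the right and down, at radius r is drawn at 1 + k1 r^2 times it, then the intrinsics apply), "eye" and "attitude" of the camera in the world; the wrist camera has in their place "hand_eye" (4x4, takes a point from camera to tool coordinates, whose origin is the TCP and whose axes are the flange's). Camera axes: x right, y up, looking along -z (the intrinsics and any distortion apply to the point x, -y, -z); pixel columns grow to the right and rows downward; lengths in m; the calibration is good to about 2 mm. A picture is of the moment at which its call begins: read the wrist's pose just before it. calibration takes no time and is no camera call.
- ctrl.close_job(): hands the job in; it is judged then, once.
The state is a dict: "time": time; "joint_positions": joint angles; "qd": joint speeds; "joint_torque": joint torques, N m; "position": TCP position; "tool_rot": TCP orientation; "ft_force": force on the tool from outside, world axes, zero at the start; "torque": the same for the moment, N m; "grip_width": opening from 0.0 (shut) to 1.0 (fully open); "grip_force": force on a finger pad.
Only numpy, scipy, OpenCV 4.12 (cv2) and the standard library are available. Lean on these libraries where they do the work, as an engineer would, in place of code of your own. Each camera call takes 0.05 s, during which the arm holds its last target. There are 200 camera calls.

## Working session

There is one attempt and no reset: what is moved stays moved. The work goes in short steps, Python scripts to look and compute and a tool call to move; the robot and the scene stay as the last step left them, time stands still between calls to the robot, and variables do not carry over. Pictures are saved under pics/ and viewed, at most 10 in all, crops included, and the job is handed in when it is done.

Besides the shell and the picture viewer there is one more tool, called after "Emit:" as name(argument=value, ...), one argument or row to a line, values as JSON. apply_moves: Moves the arm, as the interface text tells. Its arguments: {"type":"object","properties":{"dp":{"type":"array"},"twist":{"type":"array"},"fingers":{"type":"array"},"newtons":{"type":"number"}},"required":["dp","twist","fingers"]}

```bash
mkdir -p pics; ls
python3 - <<'E'
from bench import ctrl,get_image,calibration
import cv2
print(ctrl.get_state())
for n in("scene","top","wrist"):
    print(n,calibration(n))
for n in("scene","top"):
    cv2.imwrite(f"pics/{n}0.png",get_image(n)[:,:,::-1])
E
```

```text
pics
{'time': 0.0, 'joint_positions': array([ 1.24613271,  0.32181998, -0.07009323,  1.45166498,  0.0226132 ,
        1.3707883 , -0.05685984]), 'qd': array([ 8.28979275e-04,  1.11313157e-03,  4.10645832e-04, -9.55027192e-04,
        6.55398560e-05, -5.32108983e-04, -9.36135023e-04]), 'joint_torque': array([ 3.09441680e-05, -4.91287422e+01, -4.04000301e-01, -3.12528741e+01,
       -6.40635495e-02,  4.37452400e-02,  2.13025046e-04]), 'position': array([ 0.21578064, -0.61255882,  0.22146857]), 'tool_rot': array([-3.09479357e+00, -5.29402426e-01,  6.66992771e-04]), 'ft_force': array([ 0.58545256, -0.01935025, -0.25745058]), 'torque': array([-0.00746509, -0.03976052, -0.0324843 ]), 'grip_force': 0.0, 'grip_width': 1.0002073176689454}
scene {'fx': 397.87838887040004, 'fy': 397.87838887040004, 'cx': 314.8940495034255, 'cy': 196.7780892912685, 'k1': -0.010704018150287148, 'eye': array([0.04645322, 0.15219923, 0.79632015]), 'attitude': array([ 0.43441546, -0.66196788, -1.91369186])}
top {'fx': 467.0777950110361, 'fy': 467.0777950110361, 'cx': 322.1739067342421, 'cy': 204.16789543947866, 'k1': -0.09662692605100619, 'eye': array([ 0.47643412, -0.10318496,  1.27662931]), 'attitude': array([ 0.05299792, -0.05666868, -1.59521272])}
wrist {'fx': 322.2475839741476, 'fy': 322.2475839741476, 'cx': 321.789864623619, 'cy': 200.20718714053055, 'k1': -0.055095462023583765, 'hand_eye': array([[ 8.62956982e-04,  9.69175340e-01,  2.46370483e-01,
         6.66197805e-02],
       [ 9.99999521e-01, -7.22318612e-04, -6.61212249e-04,
        -1.75911914e-04],
       [-4.62872621e-04,  2.46370935e-01, -9.69175499e-01,
        -1.60867098e-01],
       [ 0.00000000e+00,  0.00000000e+00,  0.00000000e+00,
         1.00000000e+00]])}
```

View pics/top0.png

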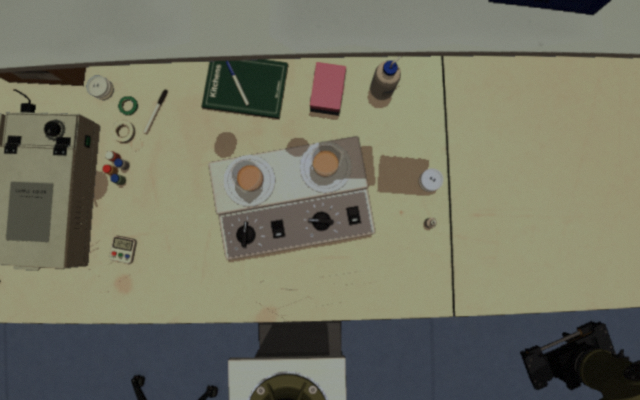

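View pics/scene0.png

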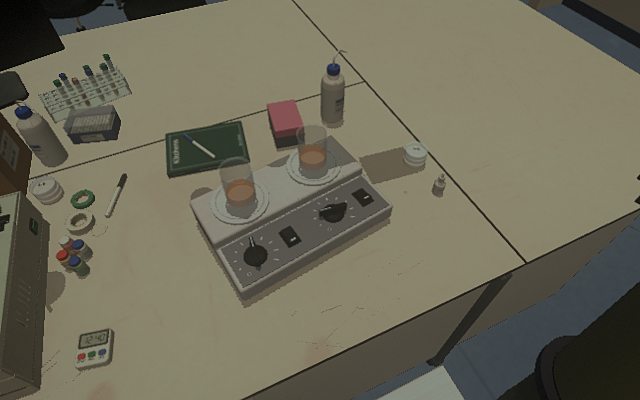

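The top view shows the dials at about (245,235) left and (320,221) right, and the rockers at (278,228) and (353,214). Next I locate them by mask and zoom in on the deck.

```bash
cat > h.py <<'E'
from bench import ctrl,get_image,calibration
import cv2,numpy as np
from scipy.spatial.transform import Rotation as R
def cam(n,st=None):
    c=calibration(n)
    if n=="wrist":
        T=c["hand_eye"];Rt=R.from_rotvec(st["tool_rot"]).as_matrix()
        return c,Rt@T[:3,:3],st["position"]+Rt@T[:3,3]
    return c,R.from_rotvec(c["attitude"]).as_matrix(),c["eye"]
def cast(n,uv,z,st=None):
    c,M,e=cam(n,st)
    d=np.array([(uv[0]-c["cx"])/c["fx"],(uv[1]-c["cy"])/c["fy"]]);u=d.copy()
    for _ in range(10):u=d/(1+c["k1"]*(u@u))
    r=M@np.array([u[0],-u[1],-1]);return e+r*(z-e[2])/r[2]
def proj(n,P,st=None):
    c,M,e=cam(n,st);p=M.T@(np.asarray(P)-e);u=np.array([p[0],-p[1]])/-p[2]
    u=u*(1+c["k1"]*(u@u));return np.array([u[0]*c["fx"]+c["cx"],u[1]*c["fy"]+c["cy"]])
E
python3 - <<'E'
from h import *
im=cv2.imread("pics/top0.png")
m=(im.max(2)<50).astype(np.uint8);m[:,:205]=0;m[:,380:]=0;m[:190]=0;m[265:]=0
n,l,s,c=cv2.connectedComponentsWithStats(m)
for i in range(1,n):
    if s[i,4]>20:print(c[i],s[i],cast("top",c[i],.072)[:2])
a=cv2.resize(im[185:265,205:385],None,fx=4.4,fy=4.4,interpolation=cv2.INTER_CUBIC)
cv2.imwrite("pics/topc.png",cv2.convertScaleAbs(a,alpha=1.8))
E
```

```text
[352.9375     214.67613636] [347 206  14  19 176] [ 0.53115356 -0.18579408]
[321.62132353 220.83088235] [310 212  23  19 272] [ 0.51730995 -0.10454003]
[277.35869565 228.0326087 ] [271 220  14  18 184] [0.50156888 0.01003428]
[245.3024055  235.03092784] [236 222  19  25 291] [0.48549877 0.09328233]
```

View pics/topc.png

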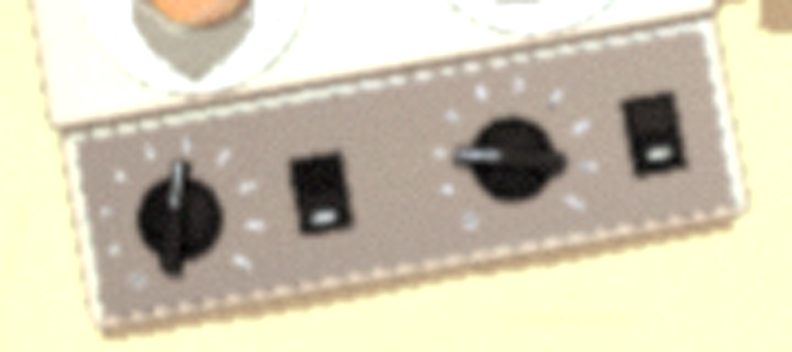

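The left nose points at tick 5. The right nose points at tick 2, so the right dial needs 3 clicks clockwise. Both rockers and dials give a consistent pose with about 8.6° of yaw. Next I compute the approach.

```bash
cat >> h.py <<'E'
def go(p,yaw=None):
    st=ctrl.get_state();M=R.from_rotvec(st["tool_rot"]).as_matrix()
    print("dp tool mm",np.round(M.T@(np.asarray(p)-st["position"])*1000,1),"yaw x",np.degrees(np.arctan2(M[1,0],M[0,0])),"tilt",M[2].round(3))
    if yaw is not None:
        N=np.array([[np.cos(yaw),np.sin(yaw),0],[np.sin(yaw),-np.cos(yaw),0],[0,0,-1]])
        print("twist",R.from_matrix(M.T@N).as_rotvec().round(4))
E
python3 - <<'E'
from h import *
L=np.array([[-.073,-.15],[-.073,-.065],[-.073,.05],[-.073,.135]])
W=np.array([cast("top",u,.070)[:2] for u in [(352.94,214.68),(321.0,220.8),(277.36,228.03),(245.3,235.0)]])
a=L-L.mean(0);b=W-W.mean(0);yaw=np.arctan2((a[:,0]*b[:,1]-a[:,1]*b[:,0]).sum(),(a*b).sum())
Q=np.array([[np.cos(yaw),-np.sin(yaw)],[np.sin(yaw),np.cos(yaw)]]);o=W.mean(0)-Q@L.mean(0)
print(np.degrees(yaw),yaw,o,"res",W-(L@Q.T+o)); ax=Q@L[1]+o;print("axis",ax)
np.savez("pose.npz",Q=Q,o=o,yaw=yaw,ax=ax)
p=ax+Q@[-.03,.045]
go([*p,.22],yaw+np.pi)
E
```

```text
9.092787500774993 0.15869908007271008 [ 0.57988321 -0.02731897] res [[-2.71366148e-04  1.03308386e-03]
 [-5.74849630e-04  9.90370467e-05]
 [ 1.71840555e-03 -2.97499159e-04]
 [-8.72189774e-04 -8.34621747e-04]]
axis [ 0.51807274 -0.10303862]
dp tool mm [ 433.  -429.8    2.3] yaw x 19.412890457778836 tilt [-0.    -0.002 -1.   ]
twist [-4.0000e-04 -2.5000e-03 -2.9615e+00]
```

Emit:
apply_moves(
  dp=[
    [0.03,-0.03,0],
    [0.03,-0.03,0],
    [0.03,-0.03,0],
    [0.03,-0.03,0],
    [0.03,-0.03,0],
    [0.03,-0.03,0],
    [0.03,-0.03,0],
    [0.03,-0.03,0],
    [0.03,-0.03,0],
    [0.03,-0.03,0],
  ],
  twist=[
    [0,0,0],
    [0,0,0],
    [0,0,0],
    [0,0,0],
    [0,0,0],
    [0,0,0],
    [0,0,0],
    [0,0,0],
    [0,0,0],
    [0,0,0],
  ],
  fingers=[1,1,1,1,1,1,1,1,1,1],
)

```text
time: 1.1
position: [0.3995, -0.2287, 0.2223]
tool_rot: [3.096, 0.529, -0.001]
ft_force: [0.3, -0.5, -0.2]
grip_width: 0.172
grip_force: 0.0
```

Emit:
apply_moves(
  dp=[
    [0.033,-0.033,0],
    [0.033,-0.033,0],
    [0.033,-0.033,0],
    [0.033,-0.033,0],
    [0,0,0],
    [0,0,0],
  ],
  twist=[
    [0,0,0],
    [0,0,0],
    [0,0,0],
    [0,0,0],
    [0,0,-0.14],
    [0,0,-0.14],
  ],
  fingers=[1,1,1,1,1,1],
)

```text
time: 1.7
position: [0.48, -0.06, 0.2222]
tool_rot: [-2.987, -0.971, 0.001]
ft_force: [-0.7, -0.1, -0.5]
grip_width: 0.006
grip_force: 0.0
```

Emit:
apply_moves(
  dp=[
    [0,0,0],
    [0,0,0],
    [0,0,0],
    [0,0,0],
    [0,0,0],
    [0,0,0],
    [0,0,0],
    [0,0,0],
    [0,0,0],
    [0,0,0],
  ],
  twist=[
    [0,0,-0.14],
    [0,0,-0.14],
    [0,0,-0.14],
    [0,0,-0.14],
    [0,0,-0.14],
    [0,0,-0.14],
    [0,0,-0.14],
    [0,0,-0.14],
    [0,0,-0.14],
    [0,0,-0.14],
  ],
  fingers=[1,1,1,1,1,1,1,1,1,1],
)

```text
time: 2.7
position: [0.4795, -0.062, 0.2221]
tool_rot: [-1.664, -2.664, 0.001]
ft_force: [-0.5, -0.4, 0.1]
grip_width: 0.007
grip_force: 0.0
```

Emit:
apply_moves(
  dp=[
    [0,0,0],
    [0,0,0],
    [0,0,0],
    [0,0,0],
    [0,0,0],
    [0,0,0],
    [0,0,0],
    [0,0,0],
    [0,0,0],
    [0,0,0],
  ],
  twist=[
    [0,0,-0.14],
    [0,0,-0.14],
    [0,0,-0.14],
    [0,0,-0.14],
    [0,0,-0.14],
    [0,0,-0.14],
    [0,0,-0.14],
    [0,0,-0.14],
    [0,0,-0.14],
    [0,0,0],
  ],
  fingers=[1,1,1,1,1,1,1,1,1,1],
)

```text
time: 3.7
position: [0.4796, -0.062, 0.2222]
tool_rot: [0.216, -3.134, -0.0]
ft_force: [-0.1, -0.3, -0.6]
grip_width: 0.008
grip_force: 0.0
```

Run:
```python
from h import *
d=np.load("pose.npz");Q,ax=d["Q"],d["ax"];yaw=float(d["yaw"])
st=ctrl.get_state();print(st["time"],st["joint_positions"].round(2),st["position"],st["grip_width"])
go([*(ax+Q@[-.03,.045]),.22],yaw+np.pi)
im=get_image("wrist")[:,:,::-1].copy();cv2.imwrite("pics/w1.png",im)
for u in ([0,0],[.034,0],[0,.034],[0,-.085]):print(u,proj("wrist",[*(ax+Q@u),.06],st).round())
```

```text
3.7 [ 0.68 -0.01 -0.6   1.83 -0.01  1.32  1.79] [ 0.47958285 -0.06203069  0.22220678] 0.008091172128861854
dp tool mm [-1.6 -1.5  2.2] yaw x -172.11572030713882 tilt [ 0.001  0.    -1.   ]
twist [ 0.0001 -0.0006 -0.0211]
[0, 0] [278. 217.]
[0.034, 0] [280. 247.]
[0, 0.034] [310. 216.]
[0, -0.085] [198. 218.]
```

View pics/w1.png

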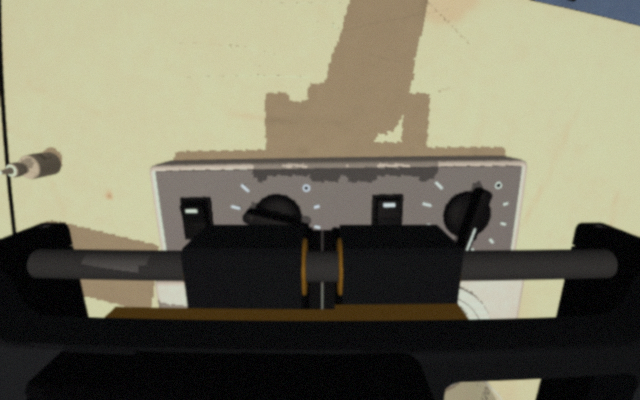

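The wrist view shows the right dial at about (279,213), against a projection of (278,217), and the right rocker at (196,217) against (198,218). The pose holds to about 2 mm. I zoom in on the fingertips for their outline.

Run:
```python
from h import *
st=ctrl.get_state()
M=R.from_rotvec(st["tool_rot"]).as_matrix()
for q in([0,0,0],[.0095,.015,0],[.0095,-.015,0],[.0095,0,-.04],[-.0095,0,0]):print(q,proj("wrist",st["position"]+M@np.array(q),st).round())
im=cv2.imread("pics/w1.png")[150:330,180:470]
cv2.imwrite("pics/w1c.png",cv2.convertScaleAbs(cv2.resize(im,None,fx=2.7,fy=2.7,interpolation=cv2.INTER_CUBIC),alpha=3,beta=10))
```

```text
[0, 0, 0] [322. 248.]
[0.0095, 0.015, 0] [350. 231.]
[0.0095, -0.015, 0] [293. 231.]
[0.0095, 0, -0.04] [322. 265.]
[-0.0095, 0, 0] [322. 264.]
```

View pics/w1c.png

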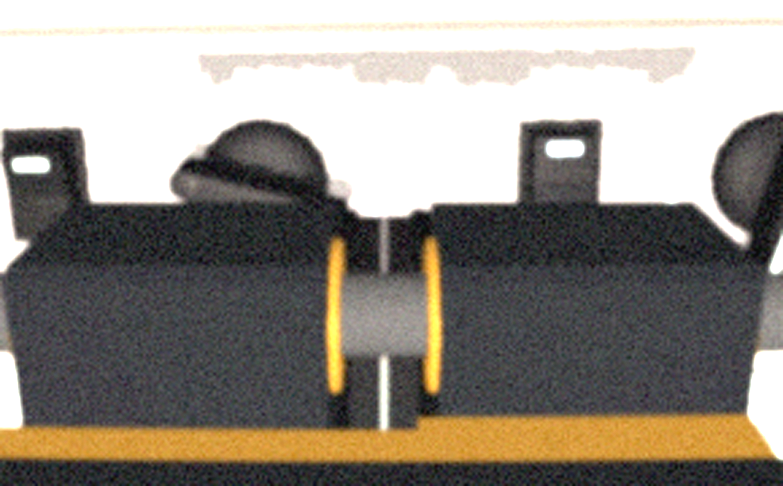

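Emit:
apply_moves(
  dp=[
    [-0.006,-0.012,0.03],
    [0,0,0.03],
    [0,0,0.03],
    [0,0,0.03],
    [0,0,0.02],
    [0,0,0.009],
    [0,0,0],
  ],
  twist=[
    [0,0,-0.021],
    [0,0,0],
    [0,0,0],
    [0,0,0],
    [0,0,0],
    [0,0,0],
    [0,0,0],
  ],
  fingers=[1,1,1,1,1,1,1],
)

```text
time: 4.45
position: [0.4865, -0.0729, 0.0725]
tool_rot: [0.246, -3.13, -0.002]
ft_force: [-0.3, 0.6, -0.4]
grip_width: 0.006
grip_force: 0.0
```

```bash
cat >> h.py <<'E'
def where():
    d=np.load("pose.npz");Q,ax=d["Q"],d["ax"];st=ctrl.get_state();M=R.from_rotvec(st["tool_rot"]).as_matrix()
    print(st["time"],"c mm",(Q.T@(st["position"][:2]-ax)*1000).round(1),"z",st["position"][2].round(4),"yawerr",np.degrees(np.arctan2(*(Q.T@M[:2,0])[::-1])).round(1),"F",st["ft_force"].round(1),"Fs",(Q.T@st["ft_force"][:2]).round(1))
E
python3 - <<'E'
from h import *
where()
a=get_image("scene")[:,:,::-1]
cv2.imwrite("pics/s1.png",cv2.convertScaleAbs(cv2.resize(a[130:310,190:410],None,fx=3.3,fy=3.3,interpolation=cv2.INTER_CUBIC),alpha=2))
E
```

```text
4.45 c mm [-26.4  34.7] z 0.0725 yawerr 179.9 F [-0.3  0.6 -0.4] Fs [-0.2  0.6]
```

View pics/s1.png

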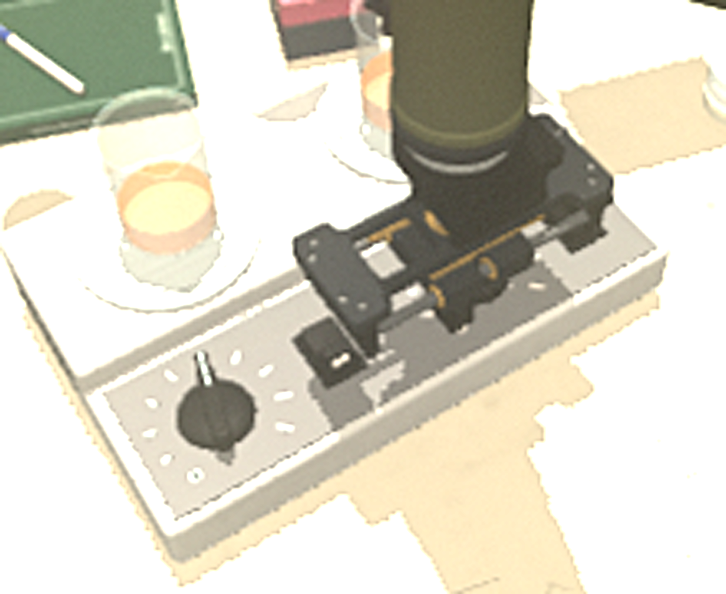

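The left pointer is on tick 5: ring, 1, 2, 3 and 4 come before it, at crop (200,355). I start the first push.

Emit:
apply_moves(
  dp=[
    [-0.006,0,0],
    [-0.006,0,0],
    [-0.004,0,0],
    [0,0,0],
  ],
  twist=[
    [0,0,0],
    [0,0,0],
    [0,0,0],
    [0,0,0],
  ],
  fingers=[1,1,1,1],
)

```text
time: 4.9
position: [0.5044, -0.0704, 0.0741]
tool_rot: [-0.249, 3.13, -0.0]
ft_force: [0.6, 0.2, -0.2]
grip_width: 0.007
grip_force: 0.0
```

Emit:
apply_moves(
  dp=[
    [-0.002,0,0],
    [0,0,0],
  ],
  twist=[
    [0,0,0],
    [0,0,0],
  ],
  fingers=[1,1],
)

```text
time: 5.1
position: [0.5054, -0.0703, 0.0736]
tool_rot: [-0.248, 3.132, -0.0]
ft_force: [-0.8, -0.3, 0.2]
grip_width: 0.004
grip_force: 0.0
```

Emit:
apply_moves(
  dp=[
    [-0.002,0,0],
    [0,0,0],
  ],
  twist=[
    [0,0,0],
    [0,0,0],
  ],
  fingers=[1,1],
)

```text
time: 5.3
position: [0.5067, -0.0702, 0.0734]
tool_rot: [0.248, -3.131, 0.0]
ft_force: [-1.7, -0.3, 1.8]
grip_width: 0.003
grip_force: 0.7
```

Emit:
apply_moves(
  dp=[
    [-0.002,0,0],
    [0,0,0],
  ],
  twist=[
    [0,0,0],
    [0,0,0],
  ],
  fingers=[1,1],
)

```text
time: 5.5
position: [0.5083, -0.07, 0.0733]
tool_rot: [0.248, -3.13, 0.0]
ft_force: [-3.4, -0.4, 2.7]
grip_width: 0.003
grip_force: 1.4
```

```bash
python3 -c "
from h import *
where()"
```

```text
5.5 c mm [-4.4 34.1] z 0.0733 yawerr 180.0 F [-3.4 -0.4  2.7] Fs [-3.4  0.1]
```

Emit:
apply_moves(
  dp=[
    [-0.002,0,0],
    [0,0,0],
  ],
  twist=[
    [0,0,0],
    [0,0,0],
  ],
  fingers=[1,1],
)

```text
time: 5.7
position: [0.5112, -0.0694, 0.0733]
tool_rot: [0.248, -3.132, -0.0]
ft_force: [-1.4, -0.6, -0.2]
grip_width: 0.004
grip_force: 0.9
```

Emit:
apply_moves(
  dp=[
    [-0.002,0,0],
    [0,0,0],
  ],
  twist=[
    [0,0,0],
    [0,0,0],
  ],
  fingers=[1,1],
)

```text
time: 5.9
position: [0.5136, -0.0686, 0.0735]
tool_rot: [-0.249, 3.131, 0.001]
ft_force: [-2.0, -0.2, -1.0]
grip_width: 0.008
grip_force: 1.0
```

Emit:
apply_moves(
  dp=[
    [-0.002,0,0],
    [0,0,0],
  ],
  twist=[
    [0,0,0],
    [0,0,0],
  ],
  fingers=[1,1],
)

```text
time: 6.1
position: [0.5165, -0.0683, 0.074]
tool_rot: [-0.249, 3.129, 0.0]
ft_force: [0.6, 0.1, -0.2]
grip_width: 0.004
grip_force: 0.0
```

```bash
python3 -c "
from h import *
where()"
```

```text
6.1 c mm [ 3.9 34.6] z 0.074 yawerr 180.0 F [ 0.6  0.1 -0.2] Fs [ 0.6 -0. ]
```

The force dropped, so the first click went through. Now I close in from the left (tool -y) for the second.

Emit:
apply_moves(
  dp=[
    [0,-0.002,0],
    [0,0,0],
  ],
  twist=[
    [0,0,0],
    [0,0,0],
  ],
  fingers=[1,1],
)

```text
time: 6.3
position: [0.516, -0.071, 0.0738]
tool_rot: [-0.248, 3.131, -0.0]
ft_force: [0.1, -0.3, -0.6]
grip_width: 0.006
grip_force: 0.0
```

Emit:
apply_moves(
  dp=[
    [0,-0.002,0],
    [0,0,0],
  ],
  twist=[
    [0,0,0],
    [0,0,0],
  ],
  fingers=[1,1],
)

```text
time: 6.5
position: [0.5159, -0.0731, 0.0736]
tool_rot: [-0.248, 3.132, -0.0]
ft_force: [0.6, 0.8, 0.1]
grip_width: 0.005
grip_force: 0.0
```

Emit:
apply_moves(
  dp=[
    [0,-0.002,0],
    [0,0,0],
  ],
  twist=[
    [0,0,0],
    [0,0,0],
  ],
  fingers=[1,1],
)

```text
time: 6.7
position: [0.5161, -0.0751, 0.0735]
tool_rot: [-0.248, 3.132, -0.0]
ft_force: [0.2, 0.5, 0.5]
grip_width: 0.008
grip_force: 0.0
```

```bash
python3 -c "
from h import *
where()"
```

```text
6.7 c mm [ 2.5 27.9] z 0.0735 yawerr 179.9 F [0.2 0.5 0.5] Fs [0.2 0.5]
```

Emit:
apply_moves(
  dp=[
    [-0.002,-0.001,0],
    [-0.002,-0.001,0],
    [0,0,0],
  ],
  twist=[
    [0,0,0],
    [0,0,0],
    [0,0,0],
  ],
  fingers=[1,1,1],
)

```text
time: 7.0
position: [0.5195, -0.0759, 0.0732]
tool_rot: [0.248, -3.13, -0.001]
ft_force: [-3.4, 0.7, 1.6]
grip_width: 0.003
grip_force: 1.3
```

Emit:
apply_moves(
  dp=[
    [-0.002,-0.001,0],
    [0,0,0],
  ],
  twist=[
    [0,0,0],
    [0,0,0],
  ],
  fingers=[1,1],
)

```text
time: 7.2
position: [0.5209, -0.0764, 0.073]
tool_rot: [0.248, -3.128, -0.001]
ft_force: [-5.0, 1.0, 1.8]
grip_width: 0.008
grip_force: 2.1
```

Emit:
apply_moves(
  dp=[
    [-0.002,-0.001,0],
    [0,0,0],
  ],
  twist=[
    [0,0,0],
    [0,0,0],
  ],
  fingers=[1,1],
)

```text
time: 7.4
position: [0.5226, -0.0769, 0.0727]
tool_rot: [0.248, -3.127, -0.002]
ft_force: [-2.1, 1.5, -0.6]
grip_width: 0.005
grip_force: 1.4
```

```bash
python3 -c "
from h import *
where()"
```

```text
7.4 c mm [ 8.7 25.1] z 0.0727 yawerr 180.0 F [-2.1  1.5 -0.6] Fs [-1.8  1.8]
```

Emit:
apply_moves(
  dp=[
    [-0.001,-0.001,0],
    [0,0,0],
  ],
  twist=[
    [0,0,0],
    [0,0,0],
  ],
  fingers=[1,1],
)

```text
time: 7.6
position: [0.5268, -0.0783, 0.0737]
tool_rot: [-0.248, 3.13, -0.001]
ft_force: [0.2, 0.4, -0.3]
grip_width: 0.003
grip_force: 0.0
```

Emit:
apply_moves(
  dp=[
    [-0.001,-0.001,0],
    [0,0,0],
  ],
  twist=[
    [0,0,0],
    [0,0,0],
  ],
  fingers=[1,1],
)

```text
time: 7.8
position: [0.5281, -0.0794, 0.0741]
tool_rot: [-0.248, 3.13, -0.001]
ft_force: [-1.0, -0.6, -1.4]
grip_width: -0.0
grip_force: 0.0
```

```bash
python3 -c "
from h import *
where()"
```

```text
7.8 c mm [13.6 21.8] z 0.0741 yawerr 180.0 F [-1.  -0.6 -1.4] Fs [-1.1 -0.4]
```

The second click went through too. Now the third, mostly along -y.

Emit:
apply_moves(
  dp=[
    [-0.002,-0.002,0],
    [0,-0.002,0],
    [0,0,0],
  ],
  twist=[
    [0,0,0],
    [0,0,0],
    [0,0,0],
  ],
  fingers=[1,1,1],
)

```text
time: 8.1
position: [0.5301, -0.0823, 0.0738]
tool_rot: [-0.248, 3.131, 0.001]
ft_force: [0.7, 0.2, 0.8]
grip_width: 0.003
grip_force: 0.5
```

Emit:
apply_moves(
  dp=[
    [0,-0.002,0],
    [0,0,0],
  ],
  twist=[
    [0,0,0],
    [0,0,0],
  ],
  fingers=[1,1],
)

```text
time: 8.3
position: [0.5305, -0.0831, 0.0738]
tool_rot: [-0.25, 3.13, 0.003]
ft_force: [1.1, 5.0, 0.8]
grip_width: 0.006
grip_force: 2.1
```

Emit:
apply_moves(
  dp=[
    [0,-0.002,0],
    [0,0,0],
  ],
  twist=[
    [0,0,0],
    [0,0,0],
  ],
  fingers=[1,1],
)

```text
time: 8.5
position: [0.5311, -0.0841, 0.0738]
tool_rot: [-0.251, 3.129, 0.004]
ft_force: [2.5, 6.0, -0.3]
grip_width: 0.003
grip_force: 2.6
```

```bash
python3 -c "
from h import *
where()"
```

```text
8.5 c mm [15.8 16.6] z 0.0738 yawerr -179.9 F [ 2.5  6.  -0.3] Fs [3.4 5.5]
```

Emit:
apply_moves(
  dp=[
    [0,-0.001,0],
    [0,0,0],
  ],
  twist=[
    [0,0,0],
    [0,0,0],
  ],
  fingers=[1,1],
)

```text
time: 8.7
position: [0.5316, -0.0854, 0.0739]
tool_rot: [-0.251, 3.129, 0.003]
ft_force: [2.6, 5.8, 0.0]
grip_width: -0.001
grip_force: 2.4
```

Emit:
apply_moves(
  dp=[
    [0,-0.001,0],
    [0,0,0],
  ],
  twist=[
    [0,0,0],
    [0,0,0],
  ],
  fingers=[1,1],
)

```text
time: 8.9
position: [0.5315, -0.0867, 0.0739]
tool_rot: [-0.25, 3.129, 0.003]
ft_force: [2.2, 5.1, 0.8]
grip_width: 0.005
grip_force: 2.6
```

```bash
python3 -c "
from h import *
where()"
```

```text
8.9 c mm [15.9 14. ] z 0.0739 yawerr -180.0 F [2.2 5.1 0.8] Fs [3.  4.7]
```

Emit:
apply_moves(
  dp=[
    [0,-0.001,0],
    [0,0,0],
  ],
  twist=[
    [0,0,0],
    [0,0,0],
  ],
  fingers=[1,1],
)

```text
time: 9.1
position: [0.5321, -0.0875, 0.074]
tool_rot: [-0.25, 3.128, 0.003]
ft_force: [4.1, 5.8, -0.8]
grip_width: 0.007
grip_force: 2.6
```

Emit:
apply_moves(
  dp=[
    [0,-0.001,0],
    [0,0,0],
  ],
  twist=[
    [0,0,0],
    [0,0,0],
  ],
  fingers=[1,1],
)

```text
time: 9.3
position: [0.5327, -0.0881, 0.074]
tool_rot: [-0.25, 3.127, 0.004]
ft_force: [5.0, 6.1, -1.1]
grip_width: 0.005
grip_force: 3.2
```

```bash
python3 -c "
from h import *
where()"
```

```text
9.3 c mm [16.8 12.4] z 0.074 yawerr -179.9 F [ 5.   6.1 -1.1] Fs [5.9 5.3]
```

The sideways force is unexpected, so I back off along +y, lift and look.

Emit:
apply_moves(
  dp=[
    [0,0.006,0],
    [0,0.006,0],
    [0,0,-0.03],
    [0.02,0,-0.04],
    [0.04,0,-0.04],
    [0.02,0.04,0],
    [0,0.04,0],
    [0,0,0],
  ],
  twist=[
    [0,0,0],
    [0,0,0],
    [0,0,0],
    [0,0,0],
    [0,0,0],
    [0,0,0],
    [0,0,0],
    [0,0,0],
  ],
  fingers=[1,1,1,1,1,1,1,1],
)

```text
time: 10.1
position: [0.4404, -0.0073, 0.1794]
tool_rot: [-0.258, 3.131, -0.003]
ft_force: [0.1, -0.2, 0.5]
grip_width: 0.007
grip_force: 0.0
```

Run:
```python
from h import *
where()
a=get_image("top")[:,:,::-1];b=get_image("scene")[:,:,::-1]
A=cv2.resize(a[185:265,285:385],(500,400),interpolation=cv2.INTER_CUBIC)
B=cv2.resize(b[170:250,290:400],(300,218),interpolation=cv2.INTER_CUBIC);B=cv2.copyMakeBorder(B,0,182,0,0,cv2.BORDER_CONSTANT)
cv2.imwrite("pics/c2.png",cv2.convertScaleAbs(np.hstack([A,B]),alpha=1.8))
```

```text
10.1 c mm [-61.5 106.8] z 0.1794 yawerr -179.7 F [ 0.1 -0.2  0.5] Fs [ 0.1 -0.2]
```

View pics/c2.png

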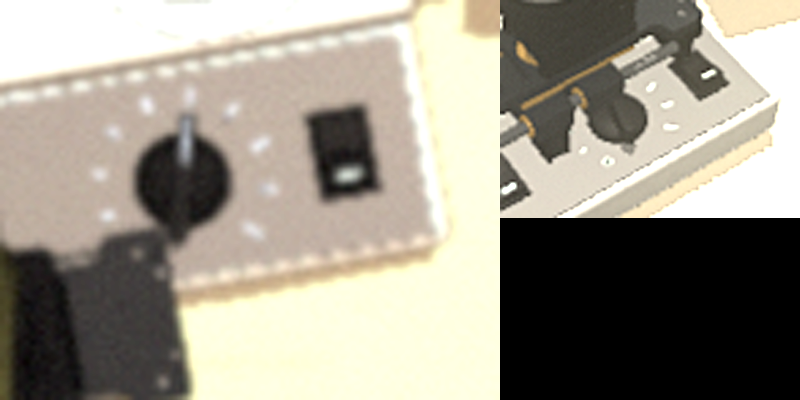

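The right nose now rests on tick 5: ticks 1 to 4 at (108,215), (98,174), (112,132) and (147,105) come before tick 5 at (190,97), with the nose at (187,115). It matches the left dial. Next is the rocker.

Emit:
apply_moves(
  dp=[
    [-0.01,-0.04,0],
    [-0.01,-0.04,0],
    [-0.01,-0.04,0],
    [-0.01,-0.04,0],
    [-0.0025,-0.032,0],
    [0,0,0.03],
    [0,0,0.03],
    [0,0,0.025],
    [0,0,0],
  ],
  twist=[
    [0,0,0],
    [0,0,0],
    [0,0,0],
    [0,0,0],
    [0,0,0],
    [0,0,0],
    [0,0,0],
    [0,0,0],
    [0,0,0],
  ],
  fingers=[1,1,1,1,1,1,1,1,1],
)

```text
time: 11.1
position: [0.5103, -0.1952, 0.0894]
tool_rot: [0.244, -3.124, -0.006]
ft_force: [-1.3, -0.2, -0.4]
grip_width: 0.005
grip_force: 0.0
```

```bash
python3 -c "
from h import *
where()"
```

```text
11.1 c mm [-22.2 -89.8] z 0.0894 yawerr 179.8 F [-1.3 -0.2 -0.4] Fs [-1.3  0. ]
```

Emit:
apply_moves(
  dp=[
    [-0.004,0.005,0],
    [0,0,0.008],
    [0,0,0.003],
    [0,0,0],
  ],
  twist=[
    [0,0,0],
    [0,0,0],
    [0,0,0],
    [0,0,0],
  ],
  fingers=[1,1,1,1],
)

```text
time: 11.5
position: [0.5173, -0.189, 0.0831]
tool_rot: [-0.249, 3.132, -0.001]
ft_force: [-0.4, 0.2, 0.4]
grip_width: 0.002
grip_force: 0.0
```

Emit:
apply_moves(
  dp=[
    [0,0,0.002],
    [0,0,0],
  ],
  twist=[
    [0,0,0],
    [0,0,0],
  ],
  fingers=[1,1],
)

```text
time: 11.7
position: [0.5172, -0.189, 0.081]
tool_rot: [-0.248, 3.132, -0.001]
ft_force: [0.5, -0.6, 0.1]
grip_width: -0.0
grip_force: 0.0
```

Emit:
apply_moves(
  dp=[
    [0,0,0.002],
    [0,0,0],
  ],
  twist=[
    [0,0,0],
    [0,0,0],
  ],
  fingers=[1,1],
)

```text
time: 11.9
position: [0.517, -0.1889, 0.0787]
tool_rot: [0.248, -3.131, -0.0]
ft_force: [0.4, 0.1, -0.3]
grip_width: 0.007
grip_force: 0.0
```

```bash
python3 -c "
from h import *
where()"
```

```text
11.9 c mm [-14.6 -84.6] z 0.0787 yawerr 180.0 F [ 0.4  0.1 -0.3] Fs [0.4 0.1]
```

Emit:
apply_moves(
  dp=[
    [0.004,0,0],
    [0,0,0.002],
    [0,0,0],
  ],
  twist=[
    [0,0,0],
    [0,0,0],
    [0,0,0],
  ],
  fingers=[1,1,1],
)

```text
time: 12.2
position: [0.5129, -0.1896, 0.0767]
tool_rot: [0.248, -3.131, 0.0]
ft_force: [-0.1, -0.1, 0.3]
grip_width: 0.005
grip_force: 0.0
```

Emit:
apply_moves(
  dp=[
    [0,0,0.002],
    [0,0,0],
  ],
  twist=[
    [0,0,0],
    [0,0,0],
  ],
  fingers=[1,1],
)

```text
time: 12.4
position: [0.5129, -0.1897, 0.0747]
tool_rot: [0.248, -3.131, 0.0]
ft_force: [0.1, 0.6, 1.1]
grip_width: 0.005
grip_force: 0.6
```

Emit:
apply_moves(
  dp=[
    [0,0,0.0015],
    [0,0,0],
  ],
  twist=[
    [0,0,0],
    [0,0,0],
  ],
  fingers=[1,1],
)

```text
time: 12.6
position: [0.5134, -0.1894, 0.0732]
tool_rot: [-0.248, 3.132, 0.0]
ft_force: [0.2, -0.4, -1.0]
grip_width: 0.008
grip_force: 0.0
```

Emit:
apply_moves(
  dp=[
    [0,0,0.0015],
    [0,0,0],
  ],
  twist=[
    [0,0,0],
    [0,0,0],
  ],
  fingers=[1,1],
)

```text
time: 12.8
position: [0.5133, -0.1893, 0.0716]
tool_rot: [0.248, -3.132, -0.0]
ft_force: [0.4, -0.4, -0.1]
grip_width: 0.004
grip_force: 0.0
```

```bash
python3 -c "
from h import *
where()"
```

```text
12.8 c mm [-18.4 -84.5] z 0.0716 yawerr 180.0 F [ 0.4 -0.4 -0.1] Fs [ 0.3 -0.5]
```

Emit:
apply_moves(
  dp=[
    [0,0,0.0015],
    [0,0,0],
  ],
  twist=[
    [0,0,0],
    [0,0,0],
  ],
  fingers=[1,1],
)

```text
time: 13.0
position: [0.5135, -0.1895, 0.0707]
tool_rot: [-0.248, 3.131, -0.0]
ft_force: [-1.0, 0.2, 1.7]
grip_width: 0.002
grip_force: 1.0
```

Emit:
apply_moves(
  dp=[
    [0,0,0.001],
    [0,0,0],
  ],
  twist=[
    [0,0,0],
    [0,0,0],
  ],
  fingers=[1,1],
)

```text
time: 13.2
position: [0.5136, -0.1895, 0.0705]
tool_rot: [-0.248, 3.131, -0.001]
ft_force: [-2.6, 0.6, 8.0]
grip_width: 0.007
grip_force: 4.2
```

Emit:
apply_moves(
  dp=[
    [0,0,-0.03],
    [0.01,0,-0.04],
    [0.03,0,-0.04],
    [0.02,-0.04,0],
    [0,-0.05,0],
    [0,-0.05,0],
    [0,-0.05,0],
    [0,0,0],
    [0,0,0],
  ],
  twist=[
    [0,0,0],
    [0,0,0],
    [0,0,0],
    [0,0,0],
    [0,0,0],
    [0,0,0],
    [0,0,0],
    [0,0,0],
    [0,0,0],
  ],
  fingers=[1,1,1,1,1,1,1,1,1],
)

```text
time: 14.1
position: [0.4833, -0.3874, 0.1781]
tool_rot: [0.244, -3.131, -0.003]
ft_force: [0.2, 0.8, -0.5]
grip_width: 0.007
grip_force: 0.0
```

Run:
```python
from h import *
where()
a=get_image("top")[:,:,::-1];b=get_image("scene")[:,:,::-1]
A=cv2.resize(a[130:265,205:385],(400,300),interpolation=cv2.INTER_CUBIC)
B=cv2.resize(b[160:300,210:400],(400,300),interpolation=cv2.INTER_CUBIC)
C=cv2.resize(b[180:250,270:400],(400,215),interpolation=cv2.INTER_CUBIC)
D=cv2.resize(a[190:250,255:366],(400,215),interpolation=cv2.INTER_CUBIC)
cv2.imwrite("pics/f.png",cv2.convertScaleAbs(np.vstack([np.hstack([A,B]),np.hstack([D,C])]),alpha=1.8))
```

```text
14.1 c mm [ -79.3 -275.3] z 0.1781 yawerr 179.8 F [ 0.2  0.8 -0.5] Fs [0.3 0.7]
```

View pics/f.png

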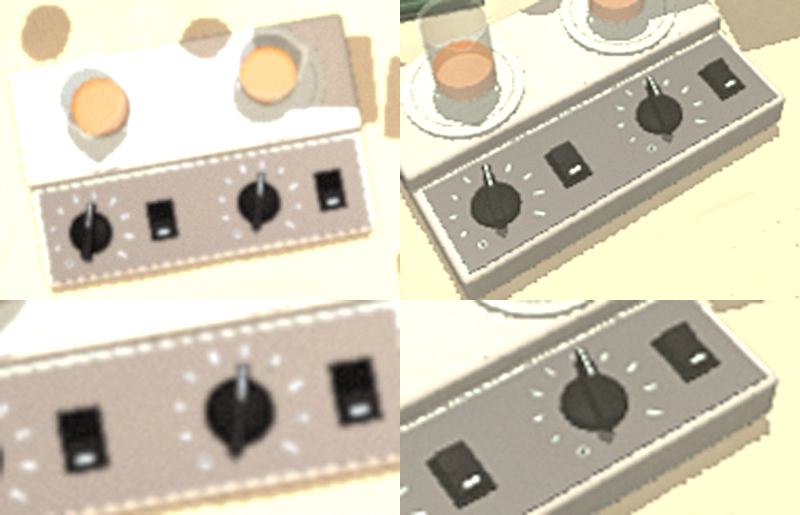

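The two pointers are parallel on tick 5. The right rocker looks the same as the left one, and the hard stop at 70.5 mm is what "on" should give. The beakers have not moved. Handing in.

```bash
python3 -c "
from bench import ctrl
print(ctrl.close_job())"
```

```text
the job is handed in; nothing more can be done
None
```

The right dial now sits on mark 5, matching the left dial, and only then was the right-hand rocker pressed on; the job was handed in at about 14 s, with the beakers unmoved and the robot clear of the stirrer.

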